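# Set the T-stake in the bench holder

## Task

Take the T-shaped stake, the one with the long bar head, out of the wooden storage rack and lower it into the pocket of the steel stake holder, keeping hold of it until its tang has entered. Shuffle it if need be so that it drops fully home, its flange flat on the holder, then let go. Leave the other stakes in the rack.

Things in the scene. Friction and masses are not known exactly. Their poses are not given: they have to be found in the camera images.
- t_stake: Steel T-stake, 0.5-0.8 kg, upright in one of the wooden rack's 3 pockets. Upwards: tang 32x14 mm (x,y), 38 long; flange 72x48x6, resting on the rack's top; neck; bar head 90 long (x), 22 wide (y), 30 to 54 mm above the origin, gripped across its width. Origin: centre of the flange's underside, where the tang begins. z up, x along bar and tang's long side. Rack top is 55 mm above the table.
- pocket (a point): Centre of the mouth of the pocket in the fixed steel holder, a 120x100 mm block (x,y), level with its flat top 55 mm above the table. Straight slot 50 mm long (x), 29 wide (y), 45 deep: the tang is loose by 9 and 7.5 mm each way and enters only with its long side along the slot, either way round. z up, x along the slot. Fully home, the stake's origin lies at this height.
- dome_stake: Bystander: stake with a round mushroom head 44 mm across, its top 53 mm above its origin. Same tang, flange and origin as the T-stake, upright in another pocket of the rack. The pockets lie 100 mm apart in a row across the bar (y).
- square_stake: Bystander: stake with a flat square head 38 x 38 mm, its top 53 mm above its origin. Same tang, flange and origin as the T-stake, upright in the remaining pocket of the rack.

How it is judged:
By the outcome, as a careful person would: the job done as asked, in the order asked, and still so for the second after the job is handed in, with the robot touching nothing.
It also fails if it takes over 40 s, if anything falls off the work surface, if the arm or the gripper's body presses on something with over 40 N, if the wrist force passes 120 N, or if a joint passes its speed limit or range.

## Robot

A 6-joint arm with a two-finger parallel gripper is mounted at the origin on the work surface. World frame = base frame: x ahead of the robot, y to its left, z up, the work surface at z = 0. Lengths are in m, angles in degrees, forces in N, time in s.
With the tool pointing down it reaches from about 0.375 to 0.75 m from the base axis. Payload 9 kg.
Tool frame: the origin (TCP) lies at the very end of the fingers, on their centre line; the grasp point (between the pads) lies 19 mm behind it; z points along the fingers, y is the line along which they close (so a half turn about z gives the same grasp; the last joint's range is limited). The gripper opens to 85 mm and grips with 20 to 120 N. Pads are 22 mm wide; open, the fingers measure 114 mm over their backs; the gripper's body (76 mm by 85 mm) begins 54 mm behind the grasp point. The pads swing forward as they close: fully open they stand 13 mm farther back than shut.
Start: joints at [61.553, 5.964, 5.575, 89.605, 0, 77.527], TCP at [0.165, 0.577, 0.231] pointing down, gripper open.
Joint ranges: [-171.21, 171.21], [-48.23, 106.86], [-62.78, 66.21], [-105.2, 120.99], [-86.42, 89.51], [-180, 180]. Speed limits (degrees/s): [127.2, 127.2, 147.25, 180, 180, 180].

## Interface

Orientations are given as a 3x3 rotation matrix whose columns are the frame's x, y, z axes.
In Python, from station import arm, probe_bus, capture, camera_params gives the robot as it stands (arm), with the cameras as plain functions and the readings (probe_bus).
- The arm moves only by the tool run_rows, called by a JSON object that holds its "method" and its "body". Schema: {"type":"object","properties":{"offsets":{"type":"array","items":{"type":"object","properties":{"rot":{"type":"array","items":{"type":"number"},"minItems":3,"maxItems":3},"d":{"type":"array","items":{"type":"number"},"minItems":3,"maxItems":3},"aperture":{"type":"number"}},"additionalProperties":false,"required":["aperture"]},"minItems":1,"maxItems":10},"only":{"type":"string"},"quiet":{"type":"boolean"},"lines":{"type":"string"}},"required":["offsets"],"additionalProperties":false}. offsets is a list of rows, 1 to 10 of them, each an object with the fields rot (a list: a rotation vector rx, ry, rz in normalised numbers (1 is 90 degrees)), d (a list: dx, dy, dz in a scale on which 1.0 is 0.8 m), aperture (the finger opening in m); a field left out counts as zero (the opening has to be given); each row is the pose to reach, as a shift and turn from the pose commanded when the call began, along the tool's axes at that moment; what a row does not reach only later rows make up. A row lasts 1/8 s, in which the tool goes at most 0.0625 m and 10.7 degrees, less where a joint would pass 70% of its speed; a pose out of reach is approached as far as the arm can. The fingers move at their own pace and stop on an object; the grip force is fixed at half the most. Time passes only in rows, so rows that do not move let the fingers close. The tool returns the time, the measured TCP pose, the force, the opening and the grip force at its end. only (a regular expression) keeps the lines of the reply that match it, lines (a string "A,B") keeps lines A to B, and quiet returns only ok. No shift or turn number may pass 1 either way. Input that does not fit is refused with a message, and nothing moves.
- probe_bus.observe(): the state, without advancing time (a new reading comes with each control period).
- capture(name): name is "scene" or "top"; returns the picture (400x640x3 uint8, red, green, blue); there is no depth.
- camera_params(name): a dict with "vertical_fov" (degrees; the focal length in pixels is half the picture's height over the tangent of half this angle, whatever the lens; pixels are square), "cx", "cy" (the principal point, pixels), "rvec" (rotation vector, rad) and "tvec" (3), from world to camera coordinates, as OpenCV has them. Camera axes: x right, y down, z forward; pixel columns grow to the right and rows downward; lengths in m; the calibration is good to about 2 mm. A picture is of the moment at which its call begins. camera_params takes no time and is no camera call.
- arm.job_done(): hands the job in; it is judged then, once.
The state is a dict: "time": time; "qpos": joint angles; "joint_velocities": joint speeds; "joint_efforts": joint torques, N m; "tcp_pos": TCP position; "eef_rot": TCP orientation; "wrist_force": force on the tool from outside, world axes, zero at the start; "moment": the same for the moment, N m; "opening": finger opening in m; "grip_force": force on a finger pad.
Only numpy, scipy, OpenCV 4.12 (cv2) and the standard library are available. Lean on these libraries where they do the work, as an engineer would, in place of code of your own. Each camera call takes 0.05 s, during which the arm holds its last target. There are 200 camera calls.

## Working session

There is one attempt and no reset: what is moved stays moved. The work goes in short steps, Python scripts to look and compute and a tool call to move; the robot and the scene stay as the last step left them, time stands still between calls to the robot, and variables do not carry over. Pictures are saved under pics/ and viewed, at most 10 in all, crops included, and the job is handed in when it is done.

```bash
ls; mkdir -p pics
```

Run:
```python
from station import arm, probe_bus, capture, camera_params
import cv2
for n in("scene","top"):
    cv2.imwrite(f"pics/{n}0.png",capture(n)[...,::-1]); print(camera_params(n))
s=probe_bus.observe(); print(s["tcp_pos"],s["eef_rot"],s["time"],s["opening"])
```

```text
pics
station.py
{'vertical_fov': 54.90976197377882, 'cx': 323.9293573134444, 'cy': 198.9011457636087, 'rvec': array([ 1.60653428,  2.06095654, -0.75779549]), 'tvec': array([ 0.12762827, -0.33607712,  1.37796912])}
{'vertical_fov': 57.18662942691715, 'cx': 317.8919261427084, 'cy': 200.53449128665574, 'rvec': array([ 2.07643277, -2.15240764,  0.21645318]), 'tvec': array([-0.00526333,  0.5569193 ,  0.82646237])}
[0.16496097 0.5765684  0.230589  ] [[-9.61382890e-01  2.75213705e-01 -5.96400265e-04]
 [ 2.75214212e-01  9.61382326e-01 -1.07764689e-03]
 [ 2.76785480e-04 -1.20016911e-03 -9.99999241e-01]] 0.1 0.08516437081322613
```

View pics/top0.png

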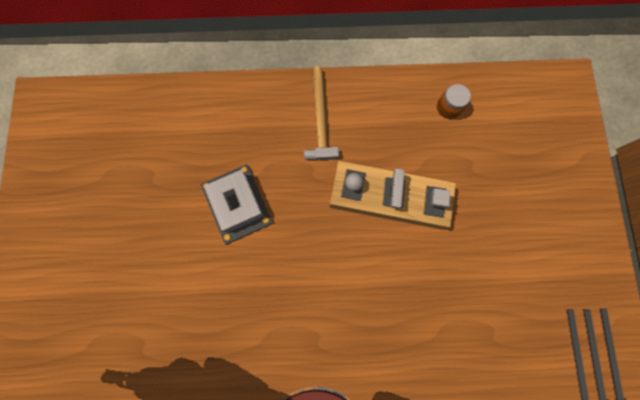

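View pics/scene0.png

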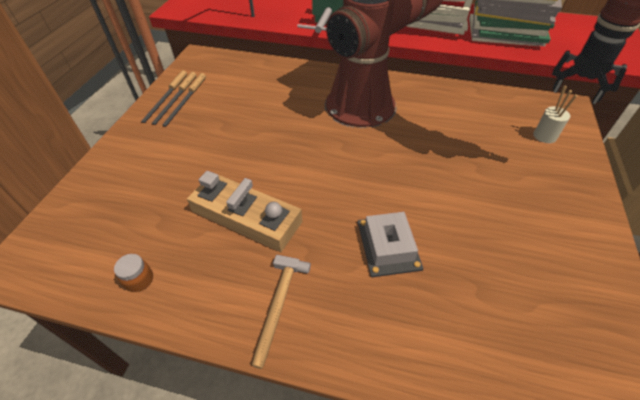

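The top view shows the T bar at about (398,188), with the dome at (354,183) and the square at (441,198). The holder slot is at about (232,200). In the scene view, the bar is at (240,195) and the slot at (392,233). Next I'll measure with masks.

Create h.py:
```python
import numpy as np, cv2
from station import arm, probe_bus, capture, camera_params
def ray(n,uv):
    p=camera_params(n); f=200/np.tan(np.radians(p["vertical_fov"]/2)); R=cv2.Rodrigues(p["rvec"])[0]
    uv=np.atleast_2d(uv).astype(float)
    d=np.c_[(uv[:,0]-p["cx"])/f,(uv[:,1]-p["cy"])/f,np.ones(len(uv))]@R
    return -R.T@p["tvec"],d
def onplane(n,uv,z):
    c,d=ray(n,uv); return c+d*((z-c[2])/d[:,2])[:,None]
def comps(img,box,lo,hi,satmax=45):
    hsv=cv2.cvtColor(img,cv2.COLOR_RGB2HSV); u0,v0,u1,v1=box
    m=np.zeros(img.shape[:2],np.uint8)
    m[v0:v1,u0:u1]=((hsv[...,1]<satmax)&(hsv[...,2]>=lo)&(hsv[...,2]<=hi))[v0:v1,u0:u1]*255
    cs,_=cv2.findContours(m,cv2.RETR_CCOMP,cv2.CHAIN_APPROX_NONE)
    return m,[c for c in cs if cv2.contourArea(c)>15]
def rect(n,c,z):
    P=onplane(n,c.reshape(-1,2),z)
    r=cv2.minAreaRect((P[:,:2]*1000).astype(np.float32)); b=cv2.boxPoints(r)
    e=b[1]-b[0],b[2]-b[1]; L=e[0] if np.hypot(*e[0])>np.hypot(*e[1]) else e[1]
    return np.round(r[0],1),np.round(r[1],1),round(np.degrees(np.arctan2(L[1],L[0]))%180,1)
```

Run:
```python
from h import *
t=cv2.imread("pics/top0.png")[...,::-1].copy(); s=cv2.imread("pics/scene0.png")[...,::-1].copy()
for n,img,box,z in(("top",t,(330,160,460,230),.109),("top",t,(195,160,280,245),.055),("scene",s,(185,165,305,245),.109),("scene",s,(350,205,425,280),.055)):
  for lo,hi in((110,255),(0,60)):
    m,cs=comps(img,box,lo,hi)
    print(n,z,lo)
    for c in cs: print("  ",cv2.boundingRect(c),cv2.contourArea(c),rect(n,c,z))
a=cv2.resize(t[155:245,195:465],None,fx=2.9,fy=2.9,interpolation=cv2.INTER_CUBIC)
b=cv2.resize(s[165:280,185:430],(783,322),interpolation=cv2.INTER_CUBIC)
cv2.imwrite("pics/crop0.png",np.vstack([a,b[:,:783]])[...,::-1])
```

```text
top 0.109 110
   (432, 188, 18, 19) 244.5 (array([ 544.4, -302.7]), array([38.6, 38.5]), np.float32(78.2))
   (345, 173, 16, 16) 179.5 (array([ 589.6, -105.8]), array([34.4, 35.6]), np.float32(177.1))
   (391, 170, 13, 37) 328.5 (array([ 568.7, -206.7]), array([23.7, 86.8]), np.float32(170.1))
top 0.109 0
top 0.055 110
   (204, 170, 57, 61) 2019.0 (array([567.9, 183.6]), array([122.5, 103.5]), np.float32(22.5))
   (222, 188, 19, 23) 242.0 (array([567.5, 183.1]), array([52.3, 31. ]), np.float32(21.9))
top 0.055 0
   (225, 193, 14, 16) 110.5 (array([566.2, 182.2]), array([40. , 21.2]), np.float32(21.8))
   (227, 175, 42, 58) 301.5 (array([546.8, 131.1]), array([ 82.6, 146.9]), np.float32(161.9))
scene 0.109 110
   (266, 203, 17, 14) 153.0 (array([ 608.1, -103.6]), array([42.3, 36. ]), np.float32(59.3))
   (228, 179, 24, 30) 273.0 (array([ 578. , -201.9]), array([30.1, 94.9]), np.float32(170.6))
   (200, 172, 19, 16) 155.0 (array([ 551.8, -297.4]), array([49.8, 38.6]), np.float32(72.5))
scene 0.109 0
   (263, 216, 13, 5) 24.0 (array([ 637.3, -104.2]), array([26.5, 11.8]), np.float32(88.8))
   (203, 188, 12, 6) 27.5 (array([ 586.2, -285. ]), array([20. , 21.7]), np.float32(164.8))
scene 0.055 110
   (367, 213, 50, 52) 1793.0 (array([580.3, 185.5]), array([140.3, 101.5]), np.float32(21.8))
   (385, 225, 15, 18) 164.5 (array([569.7, 184. ]), array([50.4, 31.4]), np.float32(22.8))
scene 0.055 0
   (359, 224, 15, 41) 165.0 (array([613.2, 129.5]), array([117.8,  13. ]), np.float32(21.9))
```

View pics/crop0.png

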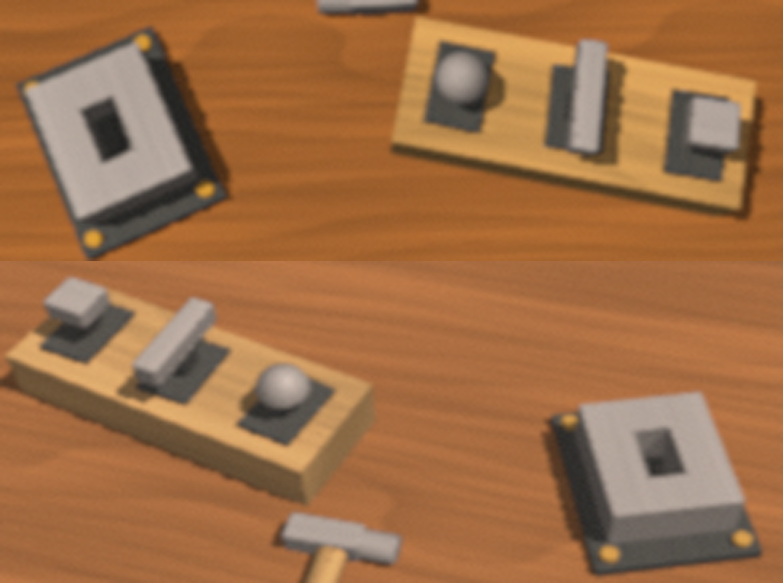

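Bar: centre about (0.569, -0.206), yaw 170°. Pocket: about (0.568, 0.183), yaw 22°. Next I'll work out the shifts in tool axes.

Create to.py:
```python
import sys,numpy as np
from scipy.spatial.transform import Rotation as R
from station import arm, probe_bus, capture, camera_params
# usage: to.py x y z yaw(tool x) -> shift and turn in the tool's axes
x,y,z,a=map(float,sys.argv[1:]); s=probe_bus.observe(); M=np.array(s["eef_rot"]); c,d=np.cos(np.radians(a)),np.sin(np.radians(a))
T=np.array([[c,d,0],[d,-c,0],[0,0,-1]])
print(np.round(R.from_matrix(M.T@T).as_rotvec(degrees=True),2),np.round(M.T@(np.array([x,y,z])-s["tcp_pos"]),4))
```

```bash
python3 to.py .46 .22 .2 170; python3 to.py .569 -.206 .2 170
```

Run:
```python
from h import *
t=cv2.imread("pics/top0.png")[...,::-1].copy()
# flange check: dark flange around the T and the rack outline
hsv=cv2.cvtColor(t,cv2.COLOR_RGB2HSV); m=((hsv[...,2]<90)&(hsv[...,1]<90)).astype(np.uint8)*255
m[:,:335]=0;m[:165]=0;m[215:]=0;m[:,455:]=0
for c in cv2.findContours(m,cv2.RETR_EXTERNAL,cv2.CHAIN_APPROX_NONE)[0]:
    if cv2.contourArea(c)>40: print(cv2.boundingRect(c),rect("top",c,.061))
```

```text
[-0.07 -0.02 -5.97] [-0.3818 -0.2616  0.0308]
[-0.07 -0.02 -5.97] [-0.6038 -0.6411  0.0312]
(425, 187, 22, 28) (array([ 542.6, -307.8]), array([49. , 66.5]), np.float32(168.1))
(384, 179, 9, 27) (array([ 571.1, -194.5]), array([15. , 65.5]), np.float32(170.3))
(342, 172, 23, 28) (array([ 591.5, -112.4]), array([43.4, 66.6]), np.float32(164.9))
```

The manual's scale: shifts go in shares of 0.8 m and turns go in shares of 90 degrees. Converting my numbers, -0.641 m is -0.8013, -0.604 m is -0.755, -6 degrees is -0.0667.

{"method": "run_rows", "body": {"offsets": [{"rot":[0,0,-0.0667],"d":[-0.475,-0.325,0.0375],"aperture":0.085},{"rot":[0,0,-0.0667],"d":[-0.475,-0.325,0.0375],"aperture":0.085},{"rot":[0,0,-0.0667],"d":[-0.475,-0.325,0.0375],"aperture":0.085},{"rot":[0,0,-0.0667],"d":[-0.475,-0.325,0.0375],"aperture":0.085},{"rot":[0,0,-0.0667],"d":[-0.475,-0.325,0.0375],"aperture":0.085},{"rot":[0,0,-0.0667],"d":[-0.475,-0.325,0.0375],"aperture":0.085},{"rot":[0,0,-0.0667],"d":[-0.755,-0.8013,0.0375],"aperture":0.085},{"rot":[0,0,-0.0667],"d":[-0.755,-0.8013,0.0375],"aperture":0.085},{"rot":[0,0,-0.0667],"d":[-0.755,-0.8013,0.0375],"aperture":0.085},{"rot":[0,0,-0.0667],"d":[-0.755,-0.8013,0.0375],"aperture":0.085}]}}

```text
time: 1.35
tcp_pos: [0.4834, 0.0497, 0.204]
eef_rot: [[-0.985, 0.173, 0.0], [0.173, 0.985, 0.0], [-0.0, 0.0, -1.0]]
wrist_force: [0.8, 1.1, -0.3]
opening: 0.0848
grip_force: 0.0
```

```bash
python3 to.py .5685 -.206 .2 170
```

```text
[0.01 0.   0.02] [-0.1281 -0.2371  0.004 ]
```

Scaled: -0.237 m is -0.2963, -0.128 m is -0.16.

{"method": "run_rows", "body": {"offsets": [{"d":[-0.16,-0.2963,0],"aperture":0.085},{"d":[-0.16,-0.2963,0],"aperture":0.085},{"d":[-0.16,-0.2963,0],"aperture":0.085},{"d":[-0.16,-0.2963,0],"aperture":0.085},{"d":[-0.16,-0.2963,0],"aperture":0.085},{"d":[-0.16,-0.2963,0],"aperture":0.085}]}}

```text
time: 2.1
tcp_pos: [0.568, -0.2051, 0.2033]
eef_rot: [[-0.985, 0.175, -0.001], [0.175, 0.985, 0.001], [0.001, 0.001, -1.0]]
wrist_force: [-0.4, 0.0, 0.3]
opening: 0.0845
grip_force: 0.0
```

```bash
python3 to.py .5685 -.206 .079 170
```

Run:
```python
from h import *
a=capture("scene"); cv2.imwrite("pics/s1.png",cv2.resize(a[60:290,130:430],None,fx=2.6,fy=2.6)[...,::-1])
```

```text
[ 0.04 -0.08 -0.09] [-0.0009 -0.0009  0.1242]
```

View pics/s1.png

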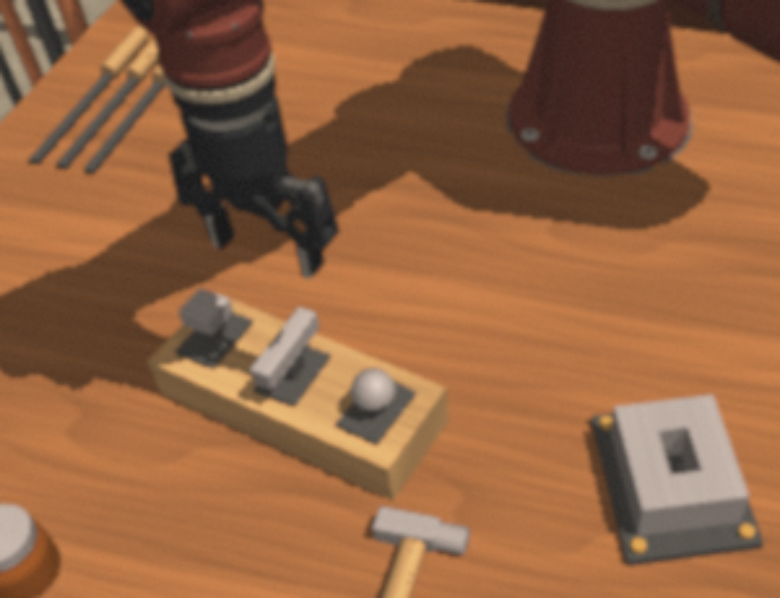

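The open fingers, with tips at crop (225,240) and (312,270), stand above the bar at (287,350), clear of both neighbours. Descending, then closing.

Scaled: 0.124 m is 0.155, 0.09 m is 0.1125.

{"method": "run_rows", "body": {"offsets": [{"d":[-0.0013,-0.0013,0.0625],"aperture":0.07},{"d":[-0.0013,-0.0013,0.1125],"aperture":0.07},{"d":[-0.0013,-0.0013,0.155],"aperture":0.07},{"d":[-0.0013,-0.0013,0.155],"aperture":0.07},{"d":[-0.0013,-0.0013,0.155],"aperture":0.07}]}}

```text
time: 2.78
tcp_pos: [0.5697, -0.2047, 0.082]
eef_rot: [[-0.985, 0.172, 0.002], [0.172, 0.985, -0.001], [-0.002, -0.001, -1.0]]
wrist_force: [-0.2, 0.3, 0.8]
opening: 0.0703
grip_force: 0.0
```

{"method": "run_rows", "body": {"offsets": [{"aperture":0.04},{"aperture":0.03},{"aperture":0.01},{"aperture":0.0},{"aperture":0.0},{"aperture":0.0}]}}

```text
time: 3.52
tcp_pos: [0.5696, -0.2059, 0.0814]
eef_rot: [[-0.985, 0.174, 0.001], [0.174, 0.985, -0.001], [-0.002, -0.001, -1.0]]
wrist_force: [-1.6, -2.1, 5.7]
opening: 0.0208
grip_force: 60.3
```

Scaled: -0.125 m is -0.1563, -0.12 m is -0.15.

{"method": "run_rows", "body": {"offsets": [{"d":[0,0,-0.0188],"aperture":0},{"d":[0,0,-0.0375],"aperture":0},{"d":[0,0,-0.0625],"aperture":0},{"d":[0,0,-0.1],"aperture":0},{"d":[0,0,-0.15],"aperture":0},{"d":[0,0,-0.1563],"aperture":0},{"d":[0,0,-0.1563],"aperture":0}]}}

```text
time: 4.4
tcp_pos: [0.5691, -0.2051, 0.2049]
eef_rot: [[-0.985, 0.173, 0.0], [0.173, 0.985, 0.0], [-0.0, 0.0, -1.0]]
wrist_force: [0.5, 0.5, -4.8]
opening: 0.021
grip_force: 59.5
```

Run:
```python
from h import *
a=capture("scene"); cv2.imwrite("pics/s2.png",cv2.resize(a[60:290,130:430],None,fx=2.6,fy=2.6)[...,::-1])
```

```bash
python3 to.py .4 0 .2 186;python3 to.py .568 .183 .2 202
```

```text
[  0.05  -0.08 -15.97] [0.2016 0.1725 0.0043]
[  0.06  -0.07 -31.97] [0.0678 0.3818 0.0042]
```

View pics/s2.png

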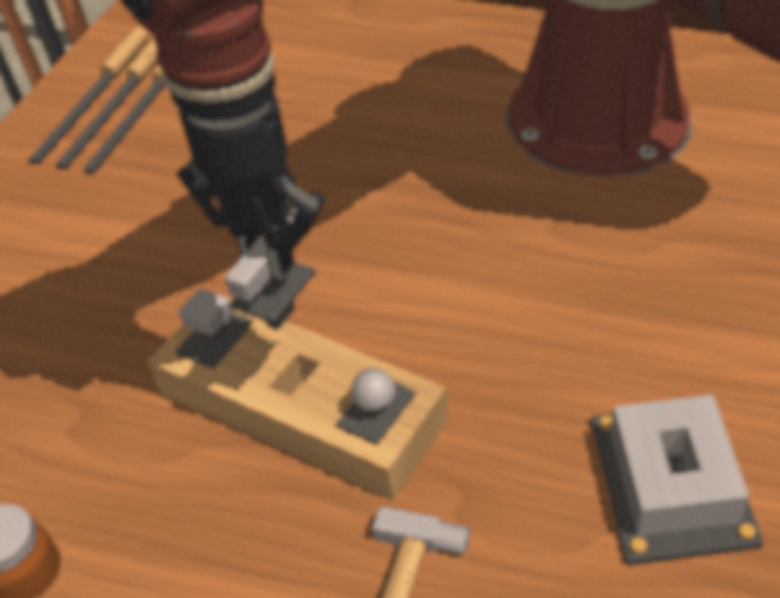

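The stake hangs clear of its pocket (flange at crop (275,290), empty pocket at (295,375)), and the neighbours haven't moved. Carrying it to above the holder.

Scaled: 0.382 m is 0.4775, 0.376 m is 0.47, -32 degrees is -0.3556.

{"method": "run_rows", "body": {"offsets": [{"rot":[0,0,-0.0333],"d":[0.0088,0.0438,0],"aperture":0},{"rot":[0,0,-0.0667],"d":[0.0175,0.095,0],"aperture":0},{"rot":[0,0,-0.1111],"d":[0.0263,0.15,0],"aperture":0},{"rot":[0,0,-0.1556],"d":[0.035,0.2063,0],"aperture":0},{"rot":[0,0,-0.2],"d":[0.045,0.2625,0],"aperture":0},{"rot":[0,0,-0.2444],"d":[0.055,0.3188,0],"aperture":0},{"rot":[0,0,-0.2889],"d":[0.065,0.375,0],"aperture":0},{"rot":[0,0,-0.3333],"d":[0.075,0.4313,0],"aperture":0},{"rot":[0,0,-0.3556],"d":[0.085,0.47,0],"aperture":0},{"rot":[0,0,-0.3556],"d":[0.085,0.4775,0],"aperture":0}]}}

```text
time: 5.7
tcp_pos: [0.5669, 0.1848, 0.2032]
eef_rot: [[-0.926, -0.378, -0.003], [-0.378, 0.926, 0.0], [0.003, 0.001, -1.0]]
wrist_force: [0.1, 0.4, -5.3]
opening: 0.0211
grip_force: 60.0
```

{"method": "run_rows", "body": {"offsets": [{"aperture":0},{"d":[0,0,0.075],"aperture":0},{"d":[0,0,0.075],"aperture":0},{"d":[0,0,0.075],"aperture":0}]}}

```text
time: 6.2
tcp_pos: [0.5689, 0.1822, 0.1468]
eef_rot: [[-0.927, -0.374, 0.001], [-0.374, 0.927, 0.0], [-0.001, -0.0, -1.0]]
wrist_force: [1.1, 0.2, -3.9]
opening: 0.0211
grip_force: 60.5
```

Run:
```python
from h import *
s=capture("scene"); t=capture("top")
cv2.imwrite("pics/s3.png",np.vstack([cv2.resize(t[140:260,165:305],(700,600))[:600],])[...,::-1])
cv2.imwrite("pics/s4.png",cv2.resize(s[150:290,310:470],(686,600))[...,::-1])
```

```bash
python3 to.py .568 .183 .14 202
```

```text
[-0.06  0.22 -0.02] [0.0016 0.0011 0.0082]
```

View pics/s4.png

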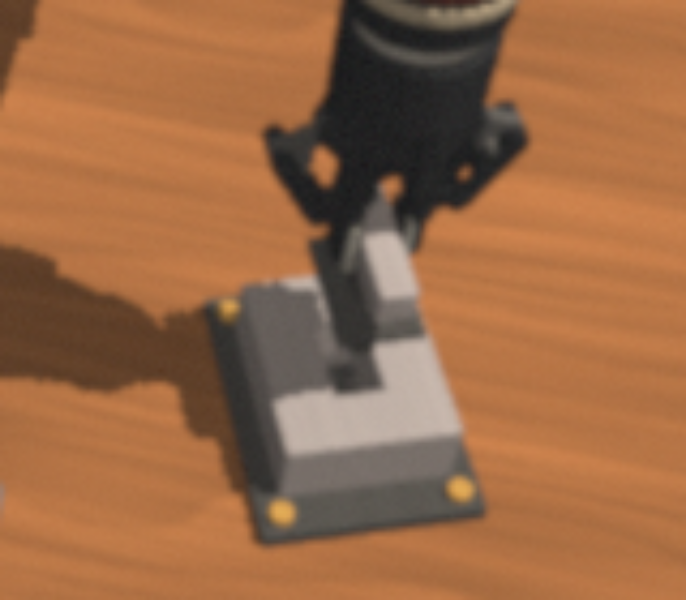

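View pics/s3.png

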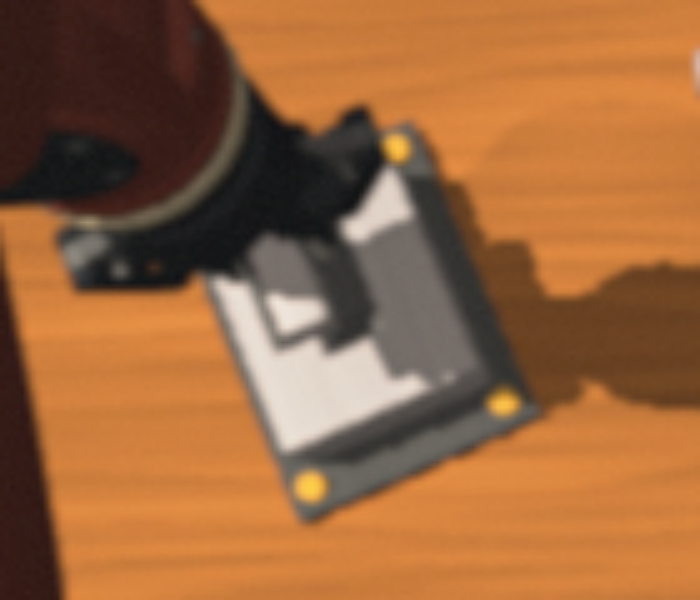

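The T bar sits over the slot in both views, but the flange shows only on one side (scene crop about (345,300), top crop about (340,300)). I'll check for tilt by projecting the expected upright flange and bar corners.

Run:
```python
from h import *
s=probe_bus.observe(); p=s["tcp_pos"]; M=np.array(s["eef_rot"]); x=M[:,0]; y=M[:,1]; z=np.array([0,0,1.])
o=np.array([p[0],p[1],p[2]-.0264])
out=[]
for n,(u0,v0,k,w) in(("scene",(310,150,4.2875,686)),("top",(165,140,5,700))):
    im=cv2.imread("pics/s4.png" if n=="scene" else "pics/s3.png")
    c=camera_params(n); f=200/np.tan(np.radians(c["vertical_fov"]/2)); K=np.array([[f,0,c["cx"]],[0,f,c["cy"]],[0,0,1]])
    for hx,hy,h,col in((.036,.024,.006,(0,255,0)),(.045,.011,.054,(0,0,255)),(.016,.007,-.038,(255,0,0))):
        P=np.array([o+a*hx*x+b*hy*y+h*z for a,b in((1,1),(1,-1),(-1,-1),(-1,1))])
        q=cv2.projectPoints(P,c["rvec"],c["tvec"],K,None)[0].reshape(-1,2)
        cv2.polylines(im,[np.int32((q+.5-[u0,v0])*k)],True,col,1)
    out.append(cv2.resize(im,(400,350)))
cv2.imwrite("pics/ov.png",np.hstack(out))
```

```text
(no output)
```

View pics/ov.png

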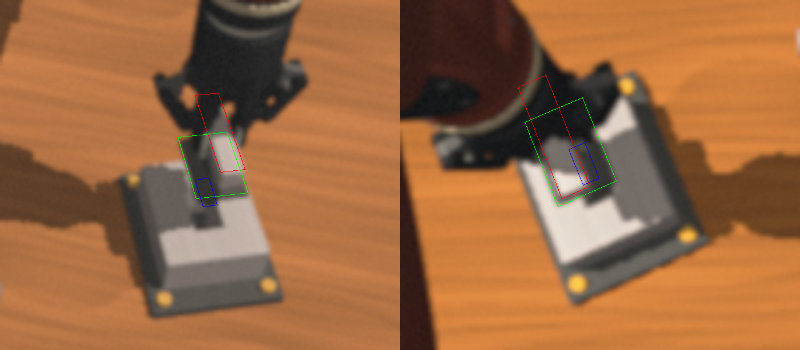

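The overlay matches an upright stake centred over the slot in both views. Lowering in stages.

Scaled: 0.046 m is 0.0575, 0.043 m is 0.0538.

{"method": "run_rows", "body": {"offsets": [{"d":[0.0013,0.0013,0.0075],"aperture":0},{"d":[0.0013,0.0013,0.0175],"aperture":0},{"d":[0.0013,0.0013,0.0275],"aperture":0},{"d":[0.0013,0.0013,0.0363],"aperture":0},{"d":[0.0013,0.0013,0.045],"aperture":0},{"d":[0.0013,0.0013,0.0538],"aperture":0},{"d":[0.0013,0.0013,0.0575],"aperture":0},{"d":[0.0013,0.0013,0.0575],"aperture":0}]}}

```text
time: 7.3
tcp_pos: [0.5669, 0.1835, 0.099]
eef_rot: [[-0.927, -0.375, -0.0], [-0.375, 0.927, 0.0], [0.0, 0.0, -1.0]]
wrist_force: [-0.0, -0.3, -4.7]
opening: 0.0212
grip_force: 60.6
```

```bash
python3 to.py .568 .183 .0814 202
```

```text
[ 0.01 -0.01  0.02] [-0.0009 -0.0009  0.0176]
```

No contact force and the tang is in the slot. Lowering to the seat.

Scaled: 0.0175 m is 0.0219, 0.017 m is 0.0213.

{"method": "run_rows", "body": {"offsets": [{"d":[-0.0013,0,0.0063],"aperture":0},{"d":[-0.0013,0,0.0125],"aperture":0},{"d":[-0.0013,0,0.0175],"aperture":0},{"d":[-0.0013,0,0.02],"aperture":0},{"d":[-0.0013,0,0.0213],"aperture":0},{"d":[-0.0013,0,0.0219],"aperture":0},{"d":[-0.0013,0,0.0219],"aperture":0}]}}

```text
time: 8.18
tcp_pos: [0.568, 0.1839, 0.0818]
eef_rot: [[-0.927, -0.375, 0.0], [-0.375, 0.927, 0.0], [-0.0, 0.0, -1.0]]
wrist_force: [-0.3, -0.2, -4.4]
opening: 0.0212
grip_force: 60.6
```

Scaled: 0.002 m is 0.0025, 0.001 m is 0.0013.

{"method": "run_rows", "body": {"offsets": [{"d":[0,0,0.0013],"aperture":0},{"d":[0,0,0.0025],"aperture":0},{"d":[0,0,0.0025],"aperture":0},{"d":[0,0,0.0025],"aperture":0}]}}

```text
time: 8.68
tcp_pos: [0.5681, 0.1839, 0.0814]
eef_rot: [[-0.927, -0.375, 0.001], [-0.375, 0.927, -0.0], [-0.001, -0.0, -1.0]]
wrist_force: [-6.2, -2.0, 8.7]
opening: 0.021
grip_force: 62.5
```

The flange made contact at exactly the expected height (TCP z 0.0814). Releasing and retreating straight up.

{"method": "run_rows", "body": {"offsets": [{"aperture":0.03},{"aperture":0.05},{"aperture":0.07},{"aperture":0.07},{"aperture":0.07}]}}

```text
time: 9.3
tcp_pos: [0.5679, 0.1839, 0.0797]
eef_rot: [[-0.927, -0.375, 0.0], [-0.375, 0.927, 0.0], [-0.0, 0.0, -1.0]]
wrist_force: [-0.5, -0.8, -0.2]
opening: 0.0699
grip_force: 0.0
```

{"method": "run_rows", "body": {"offsets": [{"d":[0,0,-0.025],"aperture":0.07},{"d":[0,0,-0.0875],"aperture":0.07},{"d":[0,0,-0.1625],"aperture":0.07},{"d":[0,0,-0.2],"aperture":0.07},{"d":[0,0,-0.2],"aperture":0.07},{"d":[-0.125,0.1875,-0.2],"aperture":0.07},{"d":[-0.125,0.1875,-0.2],"aperture":0.07},{"d":[-0.125,0.1875,-0.2],"aperture":0.07},{"d":[-0.125,0.1875,-0.2],"aperture":0.07}]}}

```text
time: 10.42
tcp_pos: [0.6033, 0.3636, 0.2365]
eef_rot: [[-0.926, -0.379, -0.004], [-0.379, 0.926, -0.001], [0.004, 0.001, -1.0]]
wrist_force: [0.4, -0.7, -0.0]
opening: 0.07
grip_force: 0.0
```

Run:
```python
from h import *
s=capture("scene"); t=capture("top")
cv2.imwrite("pics/s5.png",np.vstack([cv2.resize(t[150:250,190:470],(784,280)),cv2.resize(s[150:280,180:480],(784,310),interpolation=cv2.INTER_CUBIC)])[...,::-1])
for n,i,b in(("top",t,(195,150,280,245)),("scene",s,(340,180,440,280))):
    for lo in(110,):
        for c in comps(i,b,lo,255)[1]: print(n,cv2.boundingRect(c),rect(n,c,.109))
```

```text
top (210, 200, 42, 31) (array([532.6, 173.8]), array([75.3, 73.6]), np.float32(22.3))
top (204, 182, 11, 7) (array([590.6, 222.9]), array([11.6, 24.2]), np.float32(110.8))
top (226, 170, 19, 8) (array([616. , 163.3]), array([15.3, 41.5]), np.float32(92.9))
scene (375, 247, 42, 19) (array([666.2, 201.8]), array([40.6, 95.4]), np.float32(107.7))
scene (376, 215, 12, 6) (array([568.9, 154.5]), array([14.9, 25.6]), np.float32(104.0))
scene (390, 207, 22, 30) (array([567.1, 202. ]), array([92.3, 26. ]), np.float32(32.2))
```

View pics/s5.png

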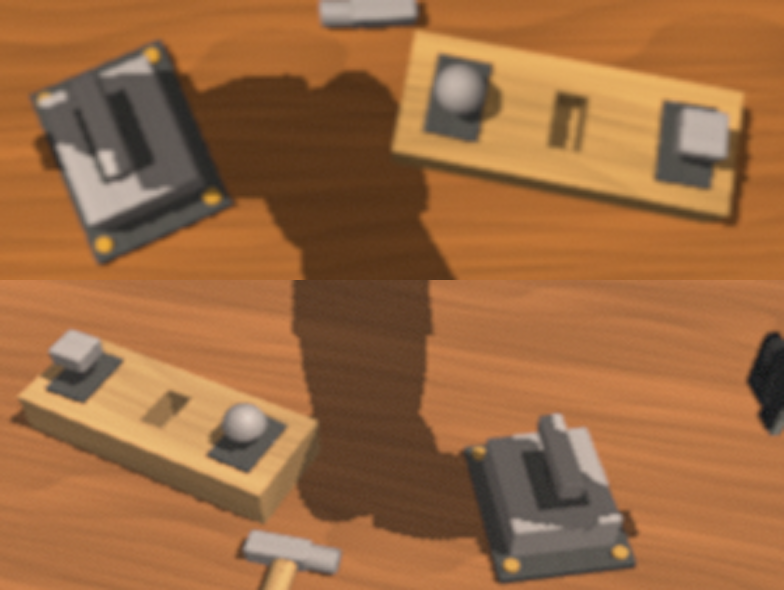

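The T-stake stands upright in the holder, with the bar at crop (108,125) top and (560,465) scene, and the flange lies flat on the block. The dome and square stakes are still in the rack, and the gripper is clear. Contact came at the same TCP height as when the stake sat on the rack top, so it is home.

```bash
python3 -c "
from station import arm, probe_bus, capture, camera_params
print(arm.job_done())"
```

```text
the job is handed in; nothing more can be done
None
```

The T-stake is seated upright in the holder's pocket and released, its flange appears flat on the block, the other two stakes are still in the rack, and the job is handed in at about 10.5 s.

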